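Put three storage jars back into the wells of the rack that fit them

TASK

The three storage jars were put back into the wooden jar rack in each other's places: the largest perches on a well too small for it, the other two rattle in wells too big. Put each jar into the well of its own size, upright and fully down; no jar's well is free, so you will have to stand one aside on a clear patch of the worktop on the way. Keep the jars upright, and leave the mug, the little candle pot, the matchbox and the brush where they are.

Things in the scene. Friction and masses are not known exactly. Their poses are not given: they have to be found in the camera images.
- jar_small: the smallest glass jar: round, 50 mm across, 80 mm tall, darker green powder inside, grey lid (shut, fixed); straight glass to grip from 15 to 55 mm up. About 180 g; foot rounded off over 7 mm. Origin: centre of its underside; z up; its turn does not matter. At the start it stands loosely in a well too big for it.
- jar_medium: the middle-sized glass jar: round, 58 mm across, 85 mm tall, paler powder inside, grey lid (shut, fixed); straight glass to grip from 15 to 60 mm up. About 200 g; foot rounded off over 7 mm. Origin: centre of its underside; z up; its turn does not matter. At the start it stands loosely in a well too big for it.
- jar_large: the largest glass jar: round, 69 mm across, 98 mm tall, pale oats inside, wooden lid (shut, fixed); straight glass to grip from 15 to 68 mm up. About 300 g; foot rounded off over 7 mm. Origin: centre of its underside; z up; its turn does not matter. At the start it stands in the rack on a well too small for it. Grip it about 62 mm up: lower, the tall jar fouls the gripper.
- block_small: fixed wooden block with the smallest round well, 98 x 98 x 20 mm. Well: 53.4 mm across, 11 mm deep, fits the smallest jar with about 2 mm to spare all round. Origin: underside, below the well's centre, 12 mm above the worktop; well floor at z = 9 mm, block top at z = 20 mm in its frame. y along the rack's row, x across it. Block order in the row changes.
- block_medium: fixed wooden block with the middle-sized round well, 98 x 98 x 20 mm. Well: 62 mm across, 11 mm deep, fits the middle-sized jar with about 2 mm to spare all round. Origin: underside, below the well's centre, 12 mm above the worktop; well floor at z = 9 mm, block top at z = 20 mm in its frame. y along the rack's row, x across it. Block order in the row changes.
- block_large: fixed wooden block with the largest round well, 98 x 98 x 20 mm. Well: 73 mm across, 11 mm deep, fits the largest jar with about 2 mm to spare all round. Origin: underside, below the well's centre, 12 mm above the worktop; well floor at z = 9 mm, block top at z = 20 mm in its frame. y along the rack's row, x across it. Block order in the row changes.
- mug: bystander: stoneware mug with handle, 98 mm tall, all within 62 mm of its origin (underside, centre of its outline). Leave it there. For all: the worktop is clear from x = 0.38 (front edge) to 0.68 and y = 0.28 (sink) to -0.55, save for the listed things and the rack; the round woven mat (centre x = 0.70, y = -0.20, radius 0.175) is 5 mm thick.
- candle_pot: bystander: small round peach-coloured pot, 46 mm across, 36 mm tall. Origin: centre of its underside. Leave it where it stands. For all: the three blocks lie 100 mm centre to centre in one straight row in a fixed wooden tray, 114 x 324 mm outside, with a low rim and end cheeks 28 mm high above the worktop.
- match_box: bystander: flat red matchbox, 36 x 54 x 15 mm. Origin: centre of its underside. Leave it where it lies.
- brush: bystander: wooden scrubbing brush, 48 x 124 x 38 mm, long along its y axis. Origin: centre of its underside. Leave it where it lies.
Not all that is in view belongs to the job. Leave any red look-alike of the jar_large alone.

How it is judged:
By the outcome, as a careful person would: the job done as asked, in the order asked, and still so for the second after the job is handed in, with the robot touching nothing.
It also fails if it takes over 93 s, if anything falls off the work surface, if the arm or the gripper's body presses on something with over 40 N, if the wrist force passes 120 N, or if a joint passes its speed limit or range.

ROBOT

A 6-joint arm with a two-finger parallel gripper is mounted at the origin on a cart in front of the work surface, level with it; the furniture and walls round the work are solid. World frame = base frame: x ahead of the robot, y to its left, z up, the work surface at z = 0. Lengths are in m, angles in rad, forces in N, time in s.
With the tool pointing down it reaches from about 0.275 to 0.825 m from the base axis. Payload 5.2 kg.
Tool frame: the origin (TCP) lies on the mounting face of the last link; the fingertips stand 186 mm ahead of it and the grasp point (between the pads) lies 167 mm ahead of it; z points along the fingers, y is the line along which they close (so a half turn about z gives the same grasp; the last joint's range is limited). The gripper opens to 93 mm and grips with 3 to 60 N. Pads are 15 mm wide; open, the fingers measure 128 mm over their backs; the gripper's body (75 mm by 188 mm) begins 65 mm behind the grasp point.
Start: joints at [0.995, 0.259, 1.535, -0, 1.348, -0.203], TCP at [0.2, 0.512, 0.405] pointing down, gripper open.
Joint ranges: [-3.14, 3.14], [-0.91, 2.08], [0.19, 2.58], [-1.22, 4.36], [0.22, 2.71], [-3.12, 3.12]. Speed limits (rad/s): [2.57, 2.57, 3.14, 3.14, 3.14, 3.14].

INTERFACE

Orientations are given as a rotation vector (axis times angle).
In Python, from station import bot gives the robot as it stands.
- The arm moves only by the tool move_arm, never from a script. Its argument "moves" is a list of rows, each an object with "xyz": the shift along the tool's x, y, z in m, a list of three; "twist": the turn, a rotation vector about the tool's x, y, z in units of 8 degrees (1.0 is 8 degrees), a list of three; "hand": the opening, from 0 (shut) to 1 (fully open). In form: [{"xyz": [dx, dy, dz], "twist": [ax, ay, az], "hand": hand}, ...]. A call has 1 to 12 rows; each row shifts and turns the commanded pose from where the row before left it, along the tool's axes as they then stand; what a row does not reach is not made up. A row lasts 1/10 s, in which the tool goes at most 50 mm and 8.59 degrees, less where a joint would pass 70% of its speed; a pose out of reach is approached as far as the arm can. A call with a gripper value outside its range is refused whole. The fingers move at their own pace and stop on an object; "newtons" is the grip in N (left out, the last holds). Time passes only in rows, so rows that do not move let the fingers close. It gives the time, the measured TCP pose, the force, the opening and the grip force at its end, in the units of the state.
- bot.state(): the state, without advancing time (a new reading comes with each control period).
- bot.get_image(name): name is "scene" or "top"; returns the picture (400x640x3 uint8, red, green, blue); there is no depth.
- bot.calibration(name): a dict with "fovy" (degrees; the focal length in pixels is half the picture's height over the tangent of half this angle, whatever the lens; pixels are square), "cx", "cy" (the principal point, pixels), "eye" and "attitude" of the camera in the world. Camera axes: x right, y down, z forward; pixel columns grow to the right and rows downward; lengths in m; the calibration is good to about 2 mm. A picture is of the moment at which its call begins. calibration takes no time and is no camera call.
- bot.job_done(): hands the job in; it is judged then, once.
The state is a dict: "time_s": time; "qpos": joint angles; "qd": joint speeds; "tau": joint torques, N m; "tool_pos": TCP position; "eef_rot": TCP orientation; "ft_force": force on the tool from outside, world axes, zero at the start; "torque": the same for the moment, N m; "finger_gap": opening from 0.0 (shut) to 1.0 (fully open); "grip_force": force on a finger pad.
Only numpy, scipy, OpenCV 4.12 (cv2) and the standard library are available. Lean on these libraries where they do the work, as an engineer would, in place of code of your own. Each camera call takes 0.05 s, during which the arm holds its last target. There are 200 camera calls.

## Working session

There is one attempt and no reset: what is moved stays moved. The work goes in short steps, Python scripts to look and compute and a tool call to move; the robot and the scene stay as the last step left them, time stands still between calls to the robot, and variables do not carry over. Pictures are saved under pics/ and viewed, at most 14 in all, crops included, and the job is handed in when it is done.

Besides the shell and the picture viewer there is one more tool, called after "Emit:" by a JSON object that holds its "api" and its "payload", one argument or row to a line. move_arm: Moves the arm, as the interface text tells. Its arguments: {"type":"object","properties":{"moves":{"type":"array"},"newtons":{"type":"number"}},"required":["moves"]}

```bash
mkdir -p pics; cat > h.py <<'E'
import numpy as np, cv2
from station import bot
from scipy.spatial.transform import Rotation as R
def snap(n,f):
    im=bot.get_image(n); cv2.imwrite('pics/'+f,im[:,:,::-1]); return im
E
python3 - <<'E'
from h import *
for n in("scene","top"):
    snap(n,n+"0.png"); print(bot.calibration(n))
print(bot.state())
E
ls
```

```text
{'fovy': 46.754958093498324, 'cx': 320.1884621073128, 'cy': 205.50240524649084, 'eye': array([-0.55949464, -0.69296487,  0.71743147]), 'attitude': array([-1.80153016,  1.11388828, -0.69163061])}
{'fovy': 44.39955037725798, 'cx': 319.79544201051095, 'cy': 192.68600831143402, 'eye': array([0.07407509, 0.05540981, 1.47777318]), 'attitude': array([-1.67508064,  2.36294243, -0.42292056])}
{'time_s': 0.1, 'qpos': array([ 9.95198745e-01,  2.59256555e-01,  1.53595248e+00, -6.74797436e-06,
        1.34797940e+00, -2.02805130e-01]), 'qd': array([-0.00058318, -0.00055703, -0.003474  , -0.0002299 , -0.00154421,
        0.0007262 ]), 'tau': array([ 1.79063580e-03, -4.38213265e+01, -2.84643531e+01,  7.18570501e-02,
        3.61949403e-02, -9.00061150e-05]), 'tool_pos': array([0.20019883, 0.51207149, 0.40401639]), 'eef_rot': array([-5.82082486e-01, -3.08658598e+00,  2.32266263e-03]), 'ft_force': array([0.36938368, 0.3515856 , 0.71892867]), 'torque': array([-0.00615029, -0.03723639, -0.00382675]), 'grip_force': 0.0, 'finger_gap': 0.9966106049461589}
h.py
pics
```

View pics/scene0.png

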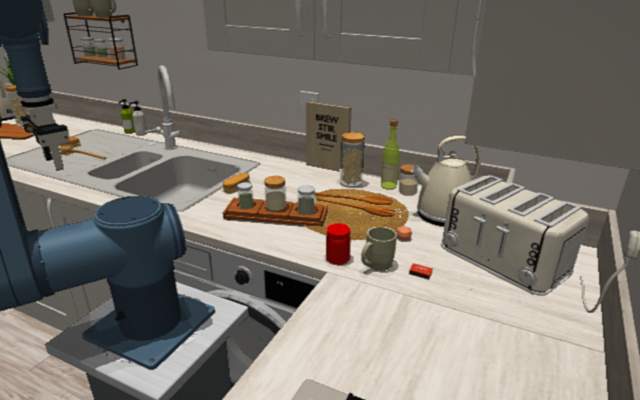

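View pics/top0.png

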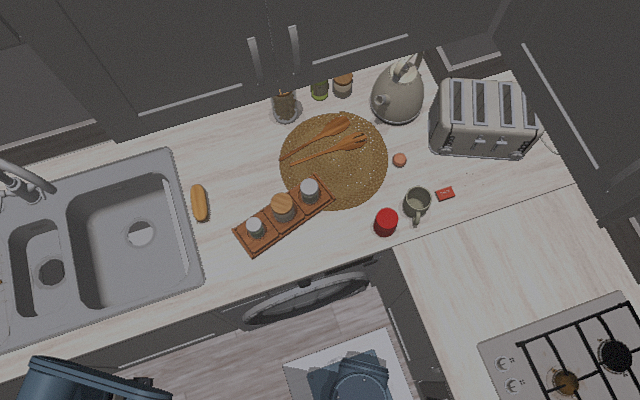

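The top view shows the rack around (283,209) with lids at (256,226), (283,205) and (310,186), and the red decoy at (386,222). I'll crop and measure next.

```bash
cat >> h.py <<'E'
def ray(n,px,z):
    c=bot.calibration(n); f=200/np.tan(np.radians(c['fovy']/2))
    px=np.atleast_2d(np.asarray(px,float))
    d=np.c_[(px[:,0]-c['cx'])/f,(px[:,1]-c['cy'])/f,np.ones(len(px))]
    d=R.from_rotvec(c['attitude']).apply(d)
    return c['eye']+d*((z-c['eye'][2])/d[:,2])[:,None]
def proj(n,p):
    c=bot.calibration(n); f=200/np.tan(np.radians(c['fovy']/2))
    q=R.from_rotvec(c['attitude']).inv().apply(np.atleast_2d(p)-c['eye'])
    return np.c_[c['cx']+f*q[:,0]/q[:,2],c['cy']+f*q[:,1]/q[:,2]]
E
python3 - <<'E'
from h import *
t=cv2.imread('pics/top0.png'); s=cv2.imread('pics/scene0.png')
a=cv2.resize(t[165:265,220:350],None,fx=5,fy=5,interpolation=cv2.INTER_CUBIC)
b=cv2.resize(s[165:235,215:345],None,fx=5,fy=5,interpolation=cv2.INTER_CUBIC)
cv2.imwrite('pics/ct.png',a);cv2.imwrite('pics/cs.png',b)
for nm,px,z in[('lidL',(256,226),.101),('lidC',(283,205),.130),('lidR',(310,186),.106),('red',(386,216),.1),('mug',(417,198),.09),('candle',(400,159),.036),('match',(445,194),.015),('brush',(199,202),.03)]:
    print(nm,ray('top',px,z)[0].round(3))
hsv=cv2.cvtColor(t,cv2.COLOR_BGR2HSV)
for p in[(243,235),(268,220),(325,195),(256,226),(283,205),(310,186),(300,215),(330,170)]: print(p,hsv[p[1],p[0]])
E
```

```text
lidL [0.531 0.106 0.101]
lidC [0.556 0.012 0.13 ]
lidR [ 0.596 -0.083  0.106]
red [ 0.433 -0.265  0.1  ]
mug [ 0.458 -0.376  0.09 ]
candle [ 0.614 -0.394  0.036]
match [ 0.461 -0.489  0.015]
brush [0.689 0.255 0.03 ]
(243, 235) [ 14 139 125]
(268, 220) [ 12 137 128]
(325, 195) [ 12 141 128]
(256, 226) [160   5 156]
(283, 205) [ 16 123 149]
(310, 186) [130   5 152]
(300, 215) [  9 132 124]
(330, 170) [ 19 126 115]
```

View pics/ct.png

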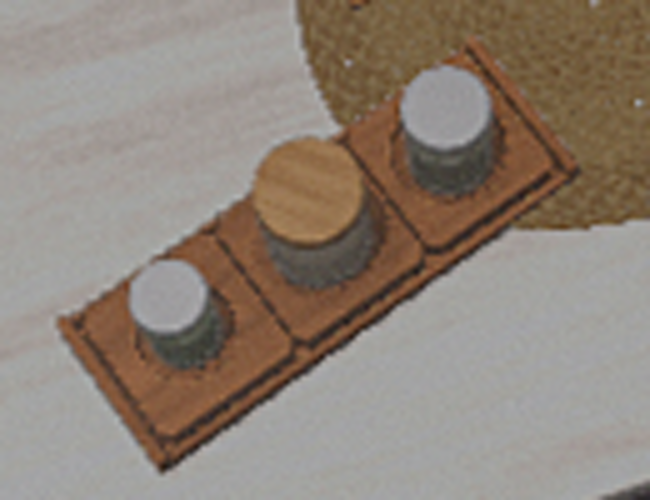

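View pics/cs.png

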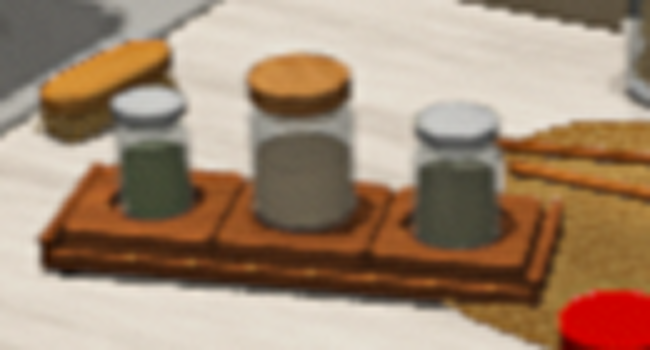

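The crops show the small jar left (lid 168,297), the large wooden-lidded jar centre (308,190) and the medium jar right (446,108). Each jar being too big or too loose fixes the wells: left is medium, centre is small, right is large. The red can at top (386,222) is the look-alike and isn't in the rack. The oats and wooden lid match jar_large.

```bash
python3 - <<'E'
from h import *
t=cv2.imread('pics/top0.png'); hsv=cv2.cvtColor(t,cv2.COLOR_BGR2HSV)
P=lambda c:(np.array(c,float)+.5)/5-.5+[220,165]
c=ray('top',P([(60,318),(163,468),(577,170),(470,40)]),.028)[:,:2]
print(c.round(4),[np.linalg.norm(c[i]-c[(i+1)%4]).round(4) for i in range(4)])
u=(c[0]+c[1]-c[2]-c[3]);u/=np.linalg.norm(u);v=(c[0]+c[3]-c[1]-c[2]);v/=np.linalg.norm(v)
m=c.mean(0);print('centre',m,'row',u,np.degrees(np.arctan2(u[1],u[0])),'across',v,u@v)
for k in(1,0,-1):print('well',k,(m+u*.1*k).round(4))
# lids by mask on 8x upsampled crop
def lid(n,box,f,z,name):
    im=cv2.imread('pics/%s0.png'%n); x,y,w,h=box
    cr=cv2.resize(im[y:y+h,x:x+w],None,fx=8,fy=8,interpolation=cv2.INTER_CUBIC)
    hs=cv2.cvtColor(cr,cv2.COLOR_BGR2HSV); mk=f(hs).astype(np.uint8)
    mk=cv2.morphologyEx(mk,cv2.MORPH_OPEN,np.ones((9,9)))
    k=max(cv2.findContours(mk,0,1)[0],key=cv2.contourArea)
    p=(cv2.convexHull(k)[:,0]+.5)/8-.5+[x,y]
    w=ray(n,p,z)[:,:2].astype(np.float32)
    e=cv2.fitEllipse(w); print(n,name,np.round(e[0],4),np.round(e[1],4),'bbox',p.min(0),p.max(0))
grey=lambda h:(h[...,1]<40)&(h[...,2]>125)
wood=lambda h:(h[...,2]>132)&(h[...,1]>60)&(h[...,0]>=13)
lid('top',(244,213,20,22),grey,.101,'small')
lid('top',(269,191,25,25),wood,.130,'large')
lid('top',(298,176,22,22),grey,.106,'med')
E
```

```text
[[ 0.5734  0.1817]
 [ 0.462   0.1484]
 [ 0.5588 -0.1517]
 [ 0.6651 -0.1171]] [np.float64(0.1163), np.float64(0.3154), np.float64(0.1118), np.float64(0.3126)]
centre [0.56483622 0.01532464] row [-0.30001927  0.95393314] 107.4587605685673 across [0.95468645 0.29761347] -0.0025209832734321993
well 1 [0.5348 0.1107]
well 0 [0.5648 0.0153]
well -1 [ 0.5948 -0.0801]
top small [0.5516 0.1137] [0.05   0.0684] bbox [243.5625 212.5625] [260.8125 230.9375]
top large [0.5661 0.0153] [0.0634 0.0645] bbox [270.3125 192.0625] [291.6875 212.6875]
top med [ 0.5974 -0.0795] [0.0528 0.0538] bbox [299.8125 177.6875] [317.4375 194.0625]
```

Emit:
{"api": "move_arm", "payload": {
  "moves": [
    {"xyz": [0, 0, 0], "twist": [0, 0, 0.8], "hand": 1},
    {"xyz": [0, 0, 0], "twist": [0, 0, 0.8], "hand": 1},
    {"xyz": [0, 0, 0], "twist": [0, 0, 0.8], "hand": 1},
    {"xyz": [0, 0, 0], "twist": [0, 0, 0.8], "hand": 1},
    {"xyz": [0, 0, 0], "twist": [0, 0, 0.8], "hand": 1},
    {"xyz": [0, 0, 0], "twist": [0, 0, 0.8], "hand": 1},
    {"xyz": [0, 0, 0], "twist": [0, 0, 0.8], "hand": 1},
    {"xyz": [0, 0, 0], "twist": [0, 0, 0.8], "hand": 1}
  ],
  "newtons": 20
}}

```text
time_s: 0.9
tool_pos: [0.2002, 0.5121, 0.4042]
eef_rot: [1.865, 2.528, -0.002]
ft_force: [0.4, -0.1, -0.1]
finger_gap: 1.001
grip_force: 0.0
```

```bash
cat >> h.py <<'E'
def to(p,show=1):
    s=bot.state(); r=R.from_rotvec(s['eef_rot']); d=r.inv().apply(np.array(p)-s['tool_pos'])
    y=r.apply([0,1,0]); 
    if show: print('tcp',s['tool_pos'].round(4),'yaw',np.degrees(np.arctan2(y[1],y[0])).round(2),'toolz',r.apply([0,0,1]).round(4),'delta',d.round(4),'t',s['time_s'],'f',s['ft_force'].round(1),'gap',s['finger_gap'],'grip',s['grip_force'])
    return d
E
python3 - <<'E'
from h import *
P=lambda c:(np.array(c,float)+.5)/5-.5+[220,165]
print(ray('top',P((168,297)),.101),ray('top',P((308,190)),.13),ray('top',P((446,108)),.106))
a=ray('top',P([(217,233),(302,345),(345,140),(428,262)]),.032)[:,:2];print(a,(a[0]+a[1])/2-(a[2]+a[3])/2, a.mean(0))
q=ray('top',P((168,297)),.101)[0];q[2]=.33
print(bot.state()['qpos']);to(q)
E
```

```text
[[0.53958307 0.11201027 0.101     ]] [[0.56517273 0.01510813 0.13      ]] [[ 0.59616064 -0.07979609  0.106     ]]
[[ 0.5926689   0.07423211]
 [ 0.50625249  0.04615265]
 [ 0.62500559 -0.02000378]
 [ 0.53110664 -0.04359222]] [-0.02859542  0.09199038] [0.56375841 0.01419719]
[9.95205686e-01 2.59076348e-01 1.53563971e+00 1.30568948e-05
 1.34801500e+00 6.95411401e-01]
tcp [0.2002 0.5121 0.4042] yaw 17.18 toolz [-6.e-04 -9.e-04 -1.e+00] delta [-0.4824  0.2061  0.0744] t 0.9 f [ 0.4 -0.1 -0.1] gap 1.0012193400689111 grip 0.0
```

Emit:
{"api": "move_arm", "payload": {
  "moves": [
    {"xyz": [-0.04, 0.017, 0], "twist": [0, 0, 0], "hand": 1},
    {"xyz": [-0.04, 0.017, 0], "twist": [0, 0, 0], "hand": 1},
    {"xyz": [-0.04, 0.017, 0], "twist": [0, 0, 0], "hand": 1},
    {"xyz": [-0.04, 0.017, 0], "twist": [0, 0, 0], "hand": 1},
    {"xyz": [-0.04, 0.017, 0], "twist": [0, 0, 0], "hand": 1},
    {"xyz": [-0.04, 0.017, 0], "twist": [0, 0, 0], "hand": 1},
    {"xyz": [-0.04, 0.017, 0], "twist": [0, 0, 0], "hand": 1},
    {"xyz": [-0.04, 0.017, 0], "twist": [0, 0, 0], "hand": 1},
    {"xyz": [-0.04, 0.017, 0], "twist": [0, 0, 0], "hand": 1},
    {"xyz": [-0.04, 0.017, 0], "twist": [0, 0, 0], "hand": 1},
    {"xyz": [-0.04, 0.017, 0], "twist": [0, 0, 0], "hand": 1},
    {"xyz": [-0.04, 0.017, 0], "twist": [0, 0, 0], "hand": 1}
  ]
}}

```text
time_s: 2.1
tool_pos: [0.5396, 0.1138, 0.4044]
eef_rot: [-1.859, -2.532, 0.001]
ft_force: [-0.2, -0.0, 0.9]
finger_gap: 0.999
grip_force: 0.0
```

```bash
python3 - <<'E'
from h import *
to([.5396,.112,.228]); snap('scene','s1.png'); t=snap('top','t1.png')
E
```

```text
tcp [0.5396 0.1138 0.4044] yaw 17.43 toolz [-8.e-04  2.e-04 -1.e+00] delta [-0.0018 -0.0004  0.1764] t 2.1 f [-0.2 -0.   0.9] gap 0.9994323355905035 grip 0.0
```

View pics/s1.png

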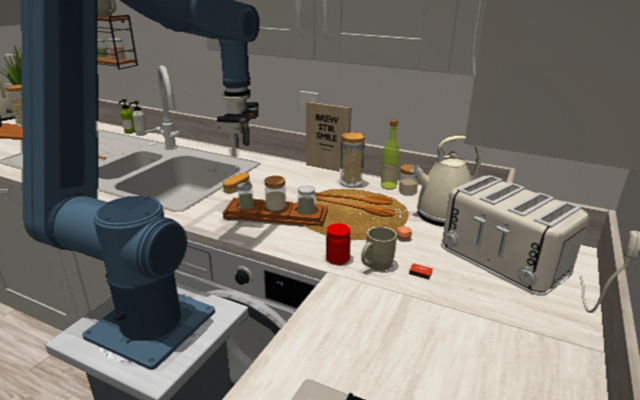

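The gripper is at scene (238,125), above the small jar at (246,190). Going down to grip it.

Emit:
{"api": "move_arm", "payload": {
  "moves": [
    {"xyz": [-0.002, 0, 0.035], "twist": [0, 0, 0], "hand": 1},
    {"xyz": [0, 0, 0.035], "twist": [0, 0, 0], "hand": 1},
    {"xyz": [0, 0, 0.035], "twist": [0, 0, 0], "hand": 1},
    {"xyz": [0, 0, 0.03], "twist": [0, 0, 0], "hand": 1},
    {"xyz": [0, 0, 0.025], "twist": [0, 0, 0], "hand": 1},
    {"xyz": [0, 0, 0.016], "twist": [0, 0, 0], "hand": 1},
    {"xyz": [0, 0, 0], "twist": [0, 0, 0], "hand": 0.65},
    {"xyz": [0, 0, 0], "twist": [0, 0, 0], "hand": 0.6},
    {"xyz": [0, 0, 0], "twist": [0, 0, 0], "hand": 0.5},
    {"xyz": [0, 0, 0], "twist": [0, 0, 0], "hand": 0.4},
    {"xyz": [0, 0, 0], "twist": [0, 0, 0], "hand": 0.4},
    {"xyz": [0, 0, 0], "twist": [0, 0, 0], "hand": 0.4}
  ],
  "newtons": 15
}}

```text
time_s: 3.4
tool_pos: [0.5397, 0.1136, 0.2295]
eef_rot: [1.858, 2.531, 0.002]
ft_force: [1.7, 0.3, 0.6]
finger_gap: 0.533
grip_force: 0.8
```

```bash
python3 - <<'E'
from h import *
to([.45,-.08,.209])
E
```

```text
tcp [0.5397 0.1136 0.2295] yaw 17.44 toolz [ 1.8e-03  1.0e-04 -1.0e+00] delta [-0.1578 -0.1436  0.0203] t 3.4 f [1.7 0.3 0.6] gap 0.5330201259126277 grip 0.8018809743225574
```

Emit:
{"api": "move_arm", "payload": {
  "moves": [
    {"xyz": [0, 0, 0], "twist": [0, 0, 0], "hand": 0.4},
    {"xyz": [0, 0, 0], "twist": [0, 0, 0], "hand": 0.4},
    {"xyz": [0, 0, -0.02], "twist": [0, 0, 0], "hand": 0.4},
    {"xyz": [0, 0, -0.03], "twist": [0, 0, 0], "hand": 0.4},
    {"xyz": [0, 0, -0.035], "twist": [0, 0, 0], "hand": 0.4},
    {"xyz": [0, 0, -0.035], "twist": [0, 0, 0], "hand": 0.4},
    {"xyz": [-0.03, -0.028, 0], "twist": [0, 0, 0], "hand": 0.4},
    {"xyz": [-0.034, -0.03, 0], "twist": [0, 0, 0], "hand": 0.4},
    {"xyz": [-0.034, -0.03, 0], "twist": [0, 0, 0], "hand": 0.4},
    {"xyz": [-0.034, -0.03, 0], "twist": [0, 0, 0], "hand": 0.4},
    {"xyz": [-0.026, -0.025, 0], "twist": [0, 0, 0], "hand": 0.4},
    {"xyz": [0, 0, 0], "twist": [0, 0, 0], "hand": 0.4}
  ]
}}

```text
time_s: 4.6
tool_pos: [0.4485, -0.083, 0.3482]
eef_rot: [-1.864, -2.527, 0.003]
ft_force: [-0.1, 0.1, -1.6]
finger_gap: 0.524
grip_force: 15.0
```

```bash
python3 - <<'E'
from h import *
to([.45,-.08,.210]); snap('scene','s2.png'); t=snap('top','t2.png')
s=cv2.imread('pics/s2.png');t=cv2.imread('pics/t2.png')
a=cv2.resize(s[130:260,210:370],(640,520));cv2.imwrite('pics/c2.png',a)
b=cv2.resize(t[165:275,220:350],(650,550),interpolation=cv2.INTER_CUBIC);cv2.imwrite('pics/d2.png',b)
E
```

```text
tcp [ 0.4485 -0.083   0.3482] yaw 17.18 toolz [-2.3e-03 -8.0e-04 -1.0e+00] delta [0.0024 0.0026 0.1382] t 4.6 f [-0.1  0.1 -1.6] gap 0.5244791221388784 grip 14.99754400222173
```

View pics/c2.png

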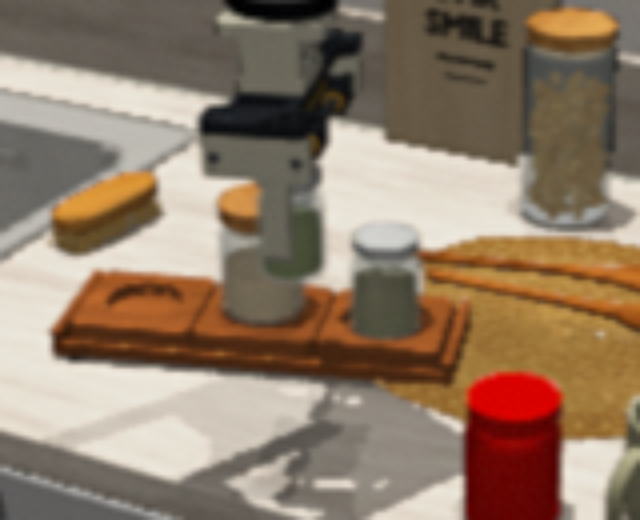

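View pics/d2.png

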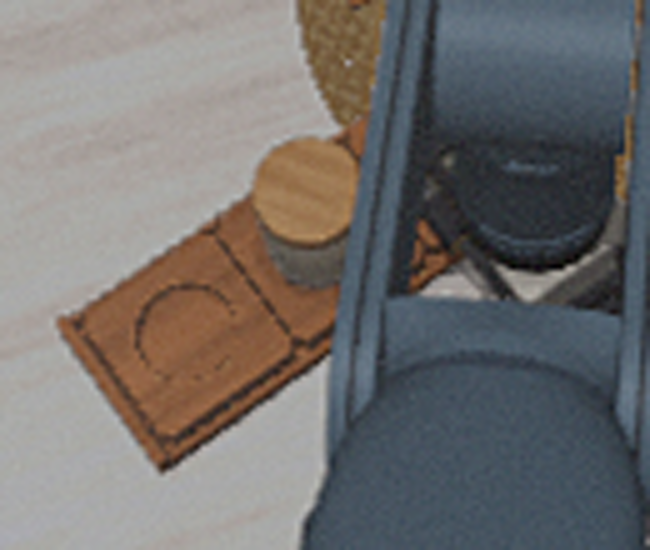

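The small jar is held at crop (295,240). The emptied left well shows as a circle around top crop (186,331). Setting the jar down.

Emit:
{"api": "move_arm", "payload": {
  "moves": [
    {"xyz": [0.001, 0.002, 0.035], "twist": [0, 0, 0], "hand": 0.4},
    {"xyz": [0, 0, 0.035], "twist": [0, 0, 0], "hand": 0.4},
    {"xyz": [0, 0, 0.03], "twist": [0, 0, 0], "hand": 0.4},
    {"xyz": [0, 0, 0.02], "twist": [0, 0, 0], "hand": 0.4},
    {"xyz": [0, 0, 0.012], "twist": [0, 0, 0], "hand": 0.4},
    {"xyz": [0, 0, 0.004], "twist": [0, 0, 0], "hand": 0.4},
    {"xyz": [0, 0, 0.002], "twist": [0, 0, 0], "hand": 0.4},
    {"xyz": [0, 0, 0], "twist": [0, 0, 0], "hand": 0.4}
  ]
}}

```text
time_s: 5.5
tool_pos: [0.4523, -0.078, 0.211]
eef_rot: [1.858, 2.533, 0.0]
ft_force: [0.5, 0.3, -2.3]
finger_gap: 0.53
grip_force: 15.0
```

```bash
python3 - <<'E'
from h import *
to([.5962,-.0798,.4])
P=lambda c:(np.array(c,float)+.5)/5-.5+[220,165]
print(ray('top',P([(186,331),(136,335),(237,331),(181,283),(190,380)]),.032))
u=np.array([-.3,.954])
s=lambda c:(np.array(c,float)+.5)/5-.5+[215,165]
for p,z in(((148,98),.101),((299,70),.130),((457,115),.106)):print(ray('scene',s(p),z))
s4=lambda c:(np.array(c,float)+.5)/4-.5+[210,130]
print(ray('scene',s4([(145,294)]),.032))
E
```

```text
tcp [ 0.4523 -0.078   0.211 ] yaw 17.49 toolz [ 5.e-04 -0.e+00 -1.e+00] delta [-0.045   0.1368 -0.1889] t 5.5 f [ 0.5  0.3 -2.3] gap 0.5302836398946181 grip 14.998434634972
[[0.53835863 0.1106106  0.032     ]
 [0.54610187 0.14028375 0.032     ]
 [0.52796785 0.08108165 0.032     ]
 [0.56890553 0.10469749 0.032     ]
 [0.50784845 0.11719461 0.032     ]]
[[0.54552212 0.11708848 0.101     ]]
[[0.57200347 0.01930827 0.13      ]]
[[ 0.60386274 -0.07571957  0.106     ]]
[[0.54776853 0.1175434  0.032     ]]
```

Emit:
{"api": "move_arm", "payload": {
  "moves": [
    {"xyz": [0, 0, 0.001], "twist": [0, 0, 0], "hand": 0.4},
    {"xyz": [0, 0, 0.001], "twist": [0, 0, 0], "hand": 0.4},
    {"xyz": [0, 0, 0], "twist": [0, 0, 0], "hand": 0.4}
  ]
}}

```text
time_s: 5.8
tool_pos: [0.452, -0.0785, 0.2091]
eef_rot: [1.859, 2.532, 0.0]
ft_force: [-0.4, -0.0, -1.9]
finger_gap: 0.524
grip_force: 15.0
```

Emit:
{"api": "move_arm", "payload": {
  "moves": [
    {"xyz": [0, 0, 0.001], "twist": [0, 0, 0], "hand": 0.4},
    {"xyz": [0, 0, 0], "twist": [0, 0, 0], "hand": 0.4},
    {"xyz": [0, 0, 0], "twist": [0, 0, 0], "hand": 0.55},
    {"xyz": [0, 0, 0], "twist": [0, 0, 0], "hand": 0.65},
    {"xyz": [0, 0, 0], "twist": [0, 0, 0], "hand": 0.8},
    {"xyz": [0, 0, 0], "twist": [0, 0, 0], "hand": 1},
    {"xyz": [0, 0, -0.03], "twist": [0, 0, 0], "hand": 1},
    {"xyz": [0, 0, -0.04], "twist": [0, 0, 0], "hand": 1},
    {"xyz": [0, 0, -0.045], "twist": [0, 0, 0], "hand": 1},
    {"xyz": [0, 0, -0.045], "twist": [0, 0, 0], "hand": 1},
    {"xyz": [0, 0, -0.04], "twist": [0, 0, 0], "hand": 1},
    {"xyz": [0.04, 0, 0], "twist": [0, 0, 0], "hand": 1}
  ]
}}

```text
time_s: 7.0
tool_pos: [0.4425, -0.043, 0.4135]
eef_rot: [1.856, 2.519, 0.004]
ft_force: [0.5, 0.7, -0.4]
finger_gap: 1.001
grip_force: 0.0
```

```bash
python3 - <<'E'
from h import *
to([.5962,-.0798,.4])
t=snap('top','t3.png'); s=snap('scene','s3.png')
a=s[130:260,210:370,::-1];a=cv2.resize(a,(640,520),interpolation=cv2.INTER_CUBIC)
cv2.imwrite('pics/c3.png',a)
E
```

```text
tcp [ 0.4425 -0.043   0.4135] yaw 17.22 toolz [ 0.0117 -0.0055 -0.9999] delta [-0.0806  0.1358  0.0155] t 7.0 f [ 0.5  0.7 -0.4] gap 1.0006618459012961 grip 0.0
```

View pics/c3.png

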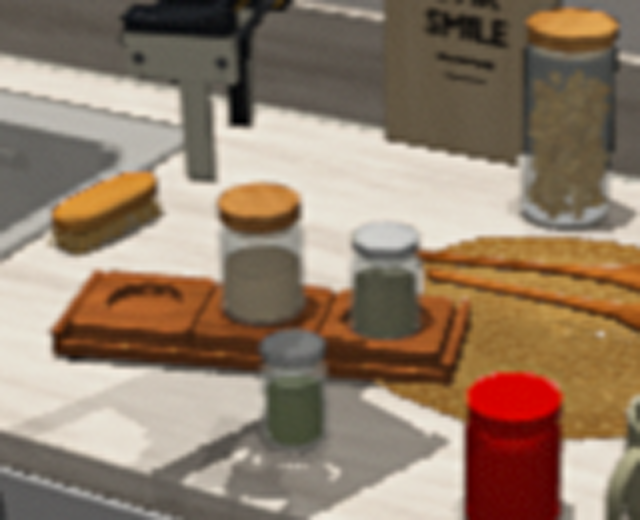

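The small jar stands upright on the worktop at crop (293,390). The fingers are free of it.

```bash
python3 - <<'E'
from h import *
s4=lambda c:(np.array(c,float)+.5)/4-.5+[210,130]
print('small',ray('scene',s4((293,345)),.08))
print('med',ray('scene',s4((387,238)),.106)); print('large',ray('scene',s4((259,199)),.13))
print('wellM',ray('scene',s4([(104,297),(186,297),(145,283),(145,309)]),.032))
to([.5975,-.0790,.380])
E
```

```text
small [[ 0.45105903 -0.08057907  0.08      ]]
med [[ 0.59443423 -0.08201094  0.106     ]]
large [[0.56683481 0.01625982 0.13      ]]
wellM [[0.52801504 0.14410361 0.032     ]
 [0.55851338 0.08478738 0.032     ]
 [0.56455674 0.12902717 0.032     ]
 [0.52549807 0.10230958 0.032     ]]
tcp [ 0.4388 -0.038   0.409 ] yaw 17.54 toolz [ 1.8e-03  9.0e-04 -1.0e+00] delta [-0.087   0.1389  0.0293] t 7.1 f [ 0.2 -0.6 -0.4] gap 1.0013041394336544 grip 0.0
```

```bash
cat >> h.py <<'E'
from scipy.optimize import least_squares
def well(f,x0,rad,box,thr=0.8):
    """fit circle of known radius to the dark rim in the top view (plane z=.032)"""
    im=cv2.cvtColor(cv2.imread('pics/'+f),cv2.COLOR_BGR2GRAY); x,y,w,h=box
    cr=cv2.resize(im[y:y+h,x:x+w],None,fx=6,fy=6,interpolation=cv2.INTER_CUBIC).astype(float)
    bg=np.median(cr); pts=[]
    for a in np.radians(np.arange(0,360,4)):
        rr=np.arange(rad-.009,rad+.009,.0003)
        W=np.c_[x0[0]+rr*np.cos(a),x0[1]+rr*np.sin(a),np.full(len(rr),.032)]
        q=((proj('top',W)-[x,y]+.5)*6-.5).astype(np.float32)
        v=cv2.remap(cr.astype(np.float32),q[:,:1],q[:,1:],cv2.INTER_LINEAR)[:,0]
        i=v.argmin()
        if v[i]<thr*bg: pts.append(W[i,:2])
    pts=np.array(pts)
    r=least_squares(lambda p:np.hypot(*(pts-p[:2]).T)-p[2],[*x0,rad],loss='soft_l1',f_scale=.001)
    print('well fit',r.x.round(4),len(pts),'rms',np.sqrt(np.mean(r.fun**2)).round(4))
E
python3 - <<'E'
from h import *
for x0 in((.537,.111),(.541,.113)): well('t2.png',x0,.031,(238,212,40,45),.9)
E
```

```text
well fit [0.5374 0.1105 0.0299] 61 rms 0.0006
well fit [0.5375 0.1105 0.0298] 65 rms 0.0015
```

Emit:
{"api": "move_arm", "payload": {
  "moves": [
    {"xyz": [-0.02, 0.03, 0], "twist": [0, 0, 0], "hand": 1},
    {"xyz": [-0.025, 0.035, 0], "twist": [0, 0, 0], "hand": 1},
    {"xyz": [-0.025, 0.035, 0], "twist": [0, 0, 0], "hand": 1},
    {"xyz": [-0.015, 0.037, 0], "twist": [0, 0, 0], "hand": 1},
    {"xyz": [0, 0, 0], "twist": [0, 0, 0], "hand": 1}
  ]
}}

```text
time_s: 7.6
tool_pos: [0.5996, -0.0817, 0.405]
eef_rot: [-1.859, -2.531, 0.0]
ft_force: [-0.4, -0.1, -0.1]
finger_gap: 0.996
grip_force: 0.0
```

```bash
python3 - <<'E'
from h import *
to([.5957,-.0805,.233])
E
```

```text
tcp [ 0.5996 -0.0817  0.405 ] yaw 17.43 toolz [-1.1e-03  5.0e-04 -1.0e+00] delta [ 0.0022 -0.0032  0.1721] t 7.6 f [-0.4 -0.1 -0.1] gap 0.9960930162610592 grip 0.0
```

Emit:
{"api": "move_arm", "payload": {
  "moves": [
    {"xyz": [0.002, -0.003, 0.035], "twist": [0, 0, 0], "hand": 1},
    {"xyz": [0, 0, 0.035], "twist": [0, 0, 0], "hand": 1},
    {"xyz": [0, 0, 0.035], "twist": [0, 0, 0], "hand": 1},
    {"xyz": [0, 0, 0.03], "twist": [0, 0, 0], "hand": 1},
    {"xyz": [0, 0, 0.022], "twist": [0, 0, 0], "hand": 1},
    {"xyz": [0, 0, 0.015], "twist": [0, 0, 0], "hand": 1},
    {"xyz": [0, 0, 0], "twist": [0, 0, 0], "hand": 0.75},
    {"xyz": [0, 0, 0], "twist": [0, 0, 0], "hand": 0.65},
    {"xyz": [0, 0, 0], "twist": [0, 0, 0], "hand": 0.5},
    {"xyz": [0, 0, 0], "twist": [0, 0, 0], "hand": 0.5},
    {"xyz": [0, 0, 0], "twist": [0, 0, 0], "hand": 0.5},
    {"xyz": [0, 0, 0], "twist": [0, 0, 0], "hand": 0.5}
  ]
}}

```text
time_s: 8.8
tool_pos: [0.5935, -0.0795, 0.2372]
eef_rot: [1.857, 2.53, 0.002]
ft_force: [2.6, 1.3, 4.9]
finger_gap: 0.611
grip_force: 15.0
```

```bash
python3 - <<'E'
from h import *
to([.5374,.1105,.4])
E
```

```text
tcp [ 0.5935 -0.0795  0.2372] yaw 17.44 toolz [ 3.8e-03 -9.0e-04 -1.0e+00] delta [ 0.1977  0.0039 -0.1632] t 8.8 f [2.6 1.3 4.9] gap 0.6109611128956729 grip 15.004347328213044
```

Emit:
{"api": "move_arm", "payload": {
  "moves": [
    {"xyz": [0, 0, -0.02], "twist": [0, 0, 0], "hand": 0.5},
    {"xyz": [0, 0, -0.035], "twist": [0, 0, 0], "hand": 0.5},
    {"xyz": [0, 0, -0.04], "twist": [0, 0, 0], "hand": 0.5},
    {"xyz": [0, 0, -0.04], "twist": [0, 0, 0], "hand": 0.5},
    {"xyz": [0, 0, -0.015], "twist": [0, 0, 0], "hand": 0.5},
    {"xyz": [0.03, 0, 0], "twist": [0, 0, 0], "hand": 0.5},
    {"xyz": [0.04, 0, 0], "twist": [0, 0, 0], "hand": 0.5},
    {"xyz": [0.045, 0, 0], "twist": [0, 0, 0], "hand": 0.5},
    {"xyz": [0.045, 0.002, 0], "twist": [0, 0, 0], "hand": 0.5},
    {"xyz": [0.035, 0.002, 0], "twist": [0, 0, 0], "hand": 0.5},
    {"xyz": [0, 0, 0], "twist": [0, 0, 0], "hand": 0.5},
    {"xyz": [0, 0, 0], "twist": [0, 0, 0], "hand": 0.5}
  ]
}}

```text
time_s: 10.0
tool_pos: [0.5374, 0.1085, 0.3853]
eef_rot: [-1.856, -2.534, 0.002]
ft_force: [-0.9, -0.9, -3.0]
finger_gap: 0.612
grip_force: 15.0
```

```bash
python3 - <<'E'
from h import *
to([.5374,.1105,.2162+.034]); snap('scene','s4.png'); t=snap('top','t4.png')
s=cv2.imread('pics/s4.png');t=cv2.imread('pics/t4.png')
a=cv2.resize(s[100:250,200:360],None,fx=4,fy=4,interpolation=cv2.INTER_CUBIC)
cv2.imwrite('pics/c4.png',a)
well('t4.png',(.595,-.080),.0365,(285,170,45,45),.9)
E
```

```text
tcp [0.5374 0.1085 0.3853] yaw 17.57 toolz [-1.5e-03 -8.0e-04 -1.0e+00] delta [0.002  0.0008 0.1351] t 10.0 f [-0.9 -0.9 -3. ] gap 0.6115480964563403 grip 14.99258911673678
well fit [ 0.597  -0.0796  0.0355] 69 rms 0.0022
```

View pics/c4.png

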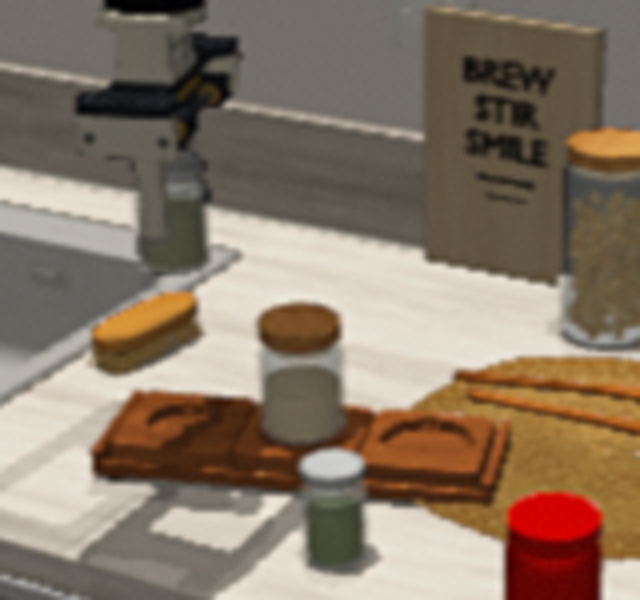

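```bash
python3 - <<'E'
from h import *
p=bot.state()['tool_pos']
# silhouette of jar glass in scene: rays edge at z of mid glass
for z in(.172,.19,.21):
    q=proj('scene',[p[0],p[1],z])[0]; print(z,((q-[200,100]+.5)*4-.5).round(1))
u=np.array([-.3,.954,0])
print((proj('scene',p*[1,1,0]+[0,0,.19]+.005*u)-proj('scene',p*[1,1,0]+[0,0,.19]))*4)
s=cv2.imread('pics/s4.png');print(s[160,228:258].tolist())
E
```

```text
0.172 [177.5 261.1]
0.19 [175.9 239.4]
0.21 [174.2 215. ]
[[-6.24801336 -0.41397265]]
[[173, 181, 184], [174, 180, 184], [173, 181, 182], [174, 182, 186], [173, 181, 184], [151, 158, 161], [97, 105, 105], [63, 73, 75], [59, 71, 72], [62, 72, 73], [62, 72, 75], [66, 75, 78], [64, 73, 75], [65, 73, 75], [63, 74, 75], [58, 73, 74], [57, 75, 75], [58, 74, 73], [56, 71, 73], [55, 70, 72], [55, 67, 69], [49, 62, 62], [58, 69, 70], [110, 121, 124], [172, 184, 190], [200, 213, 222], [204, 217, 227], [201, 214, 223], [204, 217, 226], [207, 221, 230]]
```

```bash
python3 - <<'E'
from h import *
p=bot.state()['tool_pos']
g=cv2.cvtColor(cv2.imread('pics/s4.png'),cv2.COLOR_BGR2GRAY).astype(int)
for r in range(156,168): print(r,g[r,229:257].tolist())
v=np.array([.954,.298,0])
print((proj('scene',p*[1,1,0]+[0,0,.199]-.034*v)-[200,100])*4,(proj('scene',p*[1,1,0]+[0,0,.199]-.064*v)-[200,100])*4)
# top view: visible lid?
E
```

```text
156 [157, 155, 157, 173, 184, 151, 97, 89, 95, 97, 94, 89, 76, 72, 72, 73, 73, 71, 69, 64, 63, 78, 131, 190, 217, 220, 218, 218]
157 [170, 164, 161, 159, 163, 144, 98, 92, 96, 97, 96, 92, 81, 73, 72, 73, 71, 70, 68, 65, 61, 75, 125, 183, 209, 210, 209, 211]
158 [182, 181, 179, 177, 165, 131, 93, 90, 92, 94, 94, 90, 82, 73, 72, 73, 73, 70, 70, 64, 62, 73, 125, 188, 215, 217, 212, 211]
159 [181, 181, 182, 180, 162, 111, 78, 76, 80, 82, 80, 81, 76, 72, 73, 72, 72, 71, 70, 67, 62, 71, 124, 192, 223, 225, 222, 220]
160 [181, 180, 182, 181, 158, 104, 72, 70, 71, 72, 75, 73, 73, 73, 72, 73, 72, 70, 69, 66, 61, 68, 121, 184, 214, 219, 215, 218]
161 [180, 182, 182, 181, 159, 105, 75, 69, 72, 72, 74, 75, 74, 72, 72, 73, 72, 72, 69, 67, 61, 68, 108, 151, 161, 161, 162, 185]
162 [181, 183, 183, 182, 159, 105, 76, 68, 73, 74, 74, 74, 75, 73, 72, 73, 73, 70, 70, 66, 62, 62, 92, 136, 165, 163, 157, 161]
163 [173, 175, 181, 180, 164, 118, 82, 69, 69, 73, 73, 72, 73, 73, 73, 73, 72, 69, 70, 66, 62, 59, 83, 138, 176, 181, 175, 168]
164 [127, 140, 154, 163, 166, 144, 100, 72, 69, 72, 73, 74, 72, 75, 75, 74, 70, 70, 67, 67, 62, 64, 85, 135, 179, 183, 174, 164]
165 [99, 102, 108, 114, 120, 119, 100, 82, 75, 74, 72, 72, 73, 71, 73, 73, 69, 69, 68, 68, 68, 76, 101, 143, 176, 175, 159, 148]
166 [98, 98, 96, 96, 99, 102, 105, 103, 89, 82, 78, 78, 79, 74, 73, 75, 76, 77, 78, 82, 83, 102, 138, 167, 168, 151, 129, 135]
167 [100, 100, 101, 100, 99, 105, 112, 113, 97, 88, 83, 86, 88, 84, 83, 91, 96, 96, 105, 118, 118, 136, 160, 159, 140, 133, 133, 158]
[[160.11358067 243.03177295]] [[147.67774563 257.77441318]]
```

The medium jar is held upright at crop (173,230). The large well is empty at crop (425,435). I'll lower the jar to just above the left well, then feel it in.

Emit:
{"api": "move_arm", "payload": {
  "moves": [
    {"xyz": [0.001, 0.001, 0.035], "twist": [0, 0, 0], "hand": 0.5},
    {"xyz": [0, 0, 0.035], "twist": [0, 0, 0], "hand": 0.5},
    {"xyz": [0, 0, 0.03], "twist": [0, 0, 0], "hand": 0.5},
    {"xyz": [0, 0, 0.02], "twist": [0, 0, 0], "hand": 0.5},
    {"xyz": [0, 0, 0.01], "twist": [0, 0, 0], "hand": 0.5},
    {"xyz": [0, 0, 0.004], "twist": [0, 0, 0], "hand": 0.5},
    {"xyz": [0, 0, 0], "twist": [0, 0, 0], "hand": 0.5}
  ]
}}

```text
time_s: 10.8
tool_pos: [0.5391, 0.1084, 0.2519]
eef_rot: [1.86, 2.532, -0.0]
ft_force: [0.6, -0.0, -2.1]
finger_gap: 0.613
grip_force: 15.0
```

```bash
python3 - <<'E'
from h import *
to([.5374,.1105,.2372])
E
```

```text
tcp [0.5391 0.1084 0.2519] yaw 17.38 toolz [ 1.e-04 -1.e-04 -1.e+00] delta [ 0.0025 -0.001   0.0147] t 10.8 f [ 0.6 -0.  -2.1] gap 0.6132978405824917 grip 14.992675174435135
```

Emit:
{"api": "move_arm", "payload": {
  "moves": [
    {"xyz": [0.002, -0.001, 0.002], "twist": [0, 0, 0], "hand": 0.5},
    {"xyz": [0, 0, 0.002], "twist": [0, 0, 0], "hand": 0.5},
    {"xyz": [0, 0, 0.002], "twist": [0, 0, 0], "hand": 0.5},
    {"xyz": [0, 0, 0.002], "twist": [0, 0, 0], "hand": 0.5},
    {"xyz": [0, 0, 0], "twist": [0, 0, 0], "hand": 0.5}
  ]
}}

```text
time_s: 11.3
tool_pos: [0.537, 0.1108, 0.2436]
eef_rot: [-1.859, -2.533, 0.0]
ft_force: [-0.8, -0.0, -2.3]
finger_gap: 0.616
grip_force: 15.0
```

```bash
python3 - <<'E'
from h import *
to([.5374,.1105,.2372])
E
```

```text
tcp [0.537  0.1108 0.2436] yaw 17.45 toolz [-3.e-04  0.e+00 -1.e+00] delta [-0.0004  0.0003  0.0064] t 11.3 f [-0.8 -0.  -2.3] gap 0.6158118862554868 grip 14.992609338078182
```

Emit:
{"api": "move_arm", "payload": {
  "moves": [
    {"xyz": [0, 0, 0.002], "twist": [0, 0, 0], "hand": 0.5},
    {"xyz": [0, 0, 0.002], "twist": [0, 0, 0], "hand": 0.5},
    {"xyz": [0, 0, 0.001], "twist": [0, 0, 0], "hand": 0.5},
    {"xyz": [0, 0, 0], "twist": [0, 0, 0], "hand": 0.5}
  ]
}}

```text
time_s: 11.7
tool_pos: [0.5373, 0.1107, 0.2386]
eef_rot: [1.859, 2.532, 0.0]
ft_force: [0.6, 0.8, -2.6]
finger_gap: 0.612
grip_force: 15.0
```

```bash
python3 - <<'E'
from h import *
to([.5374,.1105,.2372]);print(bot.state()['torque'])
E
```

```text
tcp [0.5373 0.1107 0.2386] yaw 17.44 toolz [ 4.e-04  1.e-04 -1.e+00] delta [-0.0003  0.      0.0014] t 11.7 f [ 0.6  0.8 -2.6] gap 0.6123964853064295 grip 14.993746840045787
[ 0.01717285 -0.15912208  0.02573166]
```

Emit:
{"api": "move_arm", "payload": {
  "moves": [
    {"xyz": [0, 0, 0.001], "twist": [0, 0, 0], "hand": 0.5},
    {"xyz": [0, 0, 0.001], "twist": [0, 0, 0], "hand": 0.5},
    {"xyz": [0, 0, 0], "twist": [0, 0, 0], "hand": 0.5}
  ]
}}

```text
time_s: 12.0
tool_pos: [0.5373, 0.1107, 0.2372]
eef_rot: [1.859, 2.532, 0.001]
ft_force: [1.0, 0.8, 2.2]
finger_gap: 0.612
grip_force: 15.0
```

Emit:
{"api": "move_arm", "payload": {
  "moves": [
    {"xyz": [0, 0, 0], "twist": [0, 0, 0], "hand": 0.65},
    {"xyz": [0, 0, 0], "twist": [0, 0, 0], "hand": 0.75},
    {"xyz": [0, 0, 0], "twist": [0, 0, 0], "hand": 0.9},
    {"xyz": [0, 0, 0], "twist": [0, 0, 0], "hand": 1},
    {"xyz": [0, 0, -0.03], "twist": [0, 0, 0], "hand": 1},
    {"xyz": [0, 0, -0.04], "twist": [0, 0, 0], "hand": 1},
    {"xyz": [0, 0, -0.04], "twist": [0, 0, 0], "hand": 1},
    {"xyz": [0, 0, -0.03], "twist": [0, 0, 0], "hand": 1},
    {"xyz": [-0.033, 0, 0], "twist": [0, 0, 0], "hand": 1},
    {"xyz": [-0.033, 0, 0], "twist": [0, 0, 0], "hand": 1},
    {"xyz": [-0.033, 0, 0], "twist": [0, 0, 0], "hand": 1},
    {"xyz": [0, 0, 0], "twist": [0, 0, 0], "hand": 1}
  ]
}}

```text
time_s: 13.2
tool_pos: [0.5678, 0.013, 0.3767]
eef_rot: [1.862, 2.528, -0.001]
ft_force: [-0.1, -0.3, 1.0]
finger_gap: 0.998
grip_force: 0.0
```

```bash
python3 - <<'E'
from h import *
to([.566,.0157,.261]); snap('scene','s5.png')
s=cv2.imread('pics/s5.png')
cv2.imwrite('pics/c5.png',cv2.resize(s[100:250,200:360],None,fx=4,fy=4,interpolation=cv2.INTER_CUBIC))
E
```

```text
tcp [0.5678 0.013  0.3767] yaw 17.24 toolz [ 8.0e-04 -1.6e-03 -1.0e+00] delta [ 0.0033 -0.0009  0.1157] t 13.2 f [-0.1 -0.3  1. ] gap 0.9983472985062652 grip 0.0
```

View pics/c5.png

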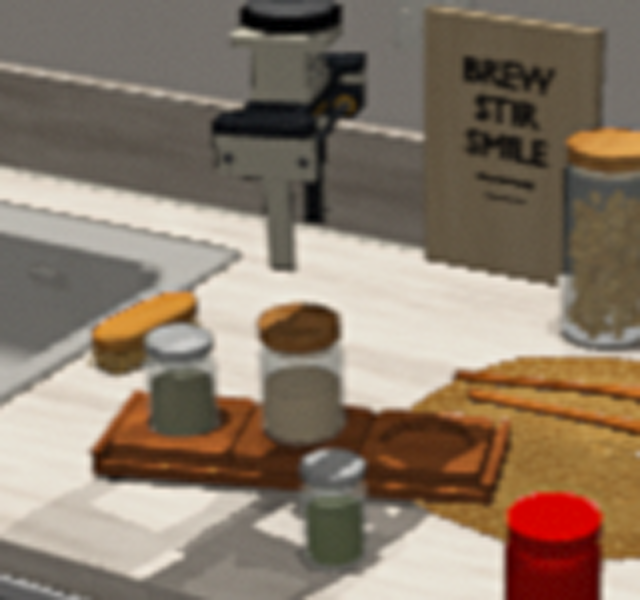

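The medium jar is fully down and upright in the left well, around (182,380). The gripper is centred over the large jar at (300,375).

Emit:
{"api": "move_arm", "payload": {
  "moves": [
    {"xyz": [0.003, -0.001, 0.025], "twist": [0, 0, 0], "hand": 1},
    {"xyz": [0, 0, 0.03], "twist": [0, 0, 0], "hand": 1},
    {"xyz": [0, 0, 0.03], "twist": [0, 0, 0], "hand": 1},
    {"xyz": [0, 0, 0.02], "twist": [0, 0, 0], "hand": 1},
    {"xyz": [0, 0, 0.01], "twist": [0, 0, 0], "hand": 1},
    {"xyz": [0, 0, 0], "twist": [0, 0, 0], "hand": 0.85},
    {"xyz": [0, 0, 0], "twist": [0, 0, 0], "hand": 0.75},
    {"xyz": [0, 0, 0], "twist": [0, 0, 0], "hand": 0.6},
    {"xyz": [0, 0, 0], "twist": [0, 0, 0], "hand": 0.6},
    {"xyz": [0, 0, 0], "twist": [0, 0, 0], "hand": 0.6}
  ],
  "newtons": 22
}}

```text
time_s: 14.25
tool_pos: [0.5659, 0.0189, 0.2633]
eef_rot: [1.857, 2.53, 0.004]
ft_force: [1.7, 0.9, 4.7]
finger_gap: 0.727
grip_force: 22.0
```

```bash
python3 - <<'E'
from h import *
to([.597,-.0798,.4])
E
```

```text
tcp [0.5659 0.0189 0.2633] yaw 17.43 toolz [ 4.1e-03 -2.0e-04 -1.0e+00] delta [-0.1036  0.0007 -0.1365] t 14.25 f [1.7 0.9 4.7] gap 0.7269874547061556 grip 22.000714602272637
```

Emit:
{"api": "move_arm", "payload": {
  "moves": [
    {"xyz": [0, 0, -0.015], "twist": [0, 0, 0], "hand": 0.6},
    {"xyz": [0, 0, -0.025], "twist": [0, 0, 0], "hand": 0.6},
    {"xyz": [0, 0, -0.025], "twist": [0, 0, 0], "hand": 0.6},
    {"xyz": [0, 0, -0.015], "twist": [0, 0, 0], "hand": 0.6},
    {"xyz": [-0.02, 0, 0], "twist": [0, 0, 0], "hand": 0.6},
    {"xyz": [-0.03, 0, 0], "twist": [0, 0, 0], "hand": 0.6},
    {"xyz": [-0.03, 0, 0], "twist": [0, 0, 0], "hand": 0.6},
    {"xyz": [-0.02, 0.001, 0], "twist": [0, 0, 0], "hand": 0.6},
    {"xyz": [0, 0, 0], "twist": [0, 0, 0], "hand": 0.6},
    {"xyz": [0, 0, 0], "twist": [0, 0, 0], "hand": 0.6}
  ]
}}

```text
time_s: 15.25
tool_pos: [0.5956, -0.0763, 0.3411]
eef_rot: [-1.859, -2.53, 0.0]
ft_force: [0.3, -0.1, -1.7]
finger_gap: 0.726
grip_force: 22.0
```

```bash
python3 - <<'E'
from h import *
to([.5961,-.0768,.2523]); snap('scene','s6.png');snap('top','t6.png')
s=cv2.imread('pics/s6.png');t=cv2.imread('pics/t6.png')
a=cv2.resize(s[130:260,200:360],None,fx=3.5,fy=3.5,interpolation=cv2.INTER_CUBIC)
b=cv2.resize(t[165:265,220:350],(560,430),interpolation=cv2.INTER_CUBIC)[:130+300]
cv2.imwrite('pics/c6.png',a)
p=bot.state()['tool_pos'];z=p[2]-.2313
g=cv2.cvtColor(s,cv2.COLOR_BGR2GRAY).astype(int)
q=proj('scene',[p[0],p[1],z+.025])[0];print(q, g[int(round(q[1]))][int(q[0])-18:int(q[0])+20].tolist())
print(proj('scene',p*[1,1,0]+[0,0,z+.025]+.01*np.array([-.3,.954,0]))-q)
to([.5961,-.0768,.2523])
well('t6.png',(.567,.0155),.0267,(265,195,40,45),.9)
E
```

```text
tcp [ 0.5956 -0.0763  0.3411] yaw 17.37 toolz [-0.0017  0.0012 -1.    ] delta [-0.0008  0.0005  0.0888] t 15.25 f [ 0.3 -0.1 -1.7] gap 0.7255748136032862 grip 21.99878862354808
[304.58508116 180.05093957] [227, 229, 229, 229, 229, 230, 229, 231, 222, 181, 125, 95, 95, 99, 100, 100, 102, 102, 101, 103, 105, 105, 103, 103, 99, 98, 95, 92, 91, 114, 167, 209, 225, 226, 225, 225, 224, 224]
[[-3.17946987 -0.22591699]]
tcp [ 0.5954 -0.0754  0.3414] yaw 17.47 toolz [-1.2e-03  9.0e-04 -1.0e+00] delta [-0.0016  0.0003  0.0891] t 15.35 f [-0.5  0.1 -3.7] gap 0.730489554960785 grip 21.998902266316236Traceback (most recent call last):
  File "<stdin>", line 12, in <module>
  File "h.py", line 35, in well
    r=least_squares(lambda p:np.hypot(*(pts-p[:2]).T)-p[2],[*x0,rad],loss='soft_l1',f_scale=.001)
    return func(*args, **kwargs)
    vector_fun = VectorFunction(
        fun_wrapped,
    ...<6 lines>...
        workers=workers
    )
    self._update_fun()
    ~~~~~~~~~~~~~~~~^^
    self.f = self.fun_wrapped(xp_copy(self.x))
             ~~~~~~~~~~~~~~~~^^^^^^^^^^^^^^^^^
    return np.atleast_1d(self.fun(x))
                         ~~~~~~~~^^^
    return self.f(x, *self.args, **self.kwargs)
           ~~~~~~^^^^^^^^^^^^^^^^^^^^^^^^^^^^^^
  File "h.py", line 35, in <lambda>
    r=least_squares(lambda p:np.hypot(*(pts-p[:2]).T)-p[2],[*x0,rad],loss='soft_l1',f_scale=.001)
                                        ~~~^~~~~~
ValueError: operands could not be broadcast together with shapes (0,) (2,)
```

View pics/c6.png

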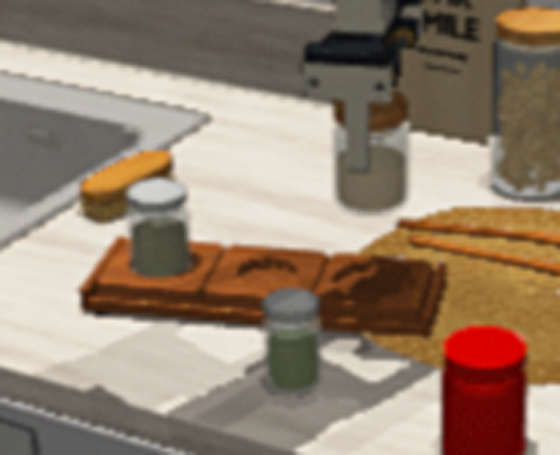

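The large jar is held upright at crop (370,165). It sits about 3 mm off the tool along the row, which I've allowed for. The centre well is empty at (265,265). Lowering it.

Emit:
{"api": "move_arm", "payload": {
  "moves": [
    {"xyz": [-0.001, 0, 0.025], "twist": [0, 0, 0], "hand": 0.6},
    {"xyz": [0, 0, 0.025], "twist": [0, 0, 0], "hand": 0.6},
    {"xyz": [0, 0, 0.016], "twist": [0, 0, 0], "hand": 0.6},
    {"xyz": [0, 0, 0.008], "twist": [0, 0, 0], "hand": 0.6},
    {"xyz": [0, 0, 0.002], "twist": [0, 0, 0], "hand": 0.6},
    {"xyz": [0, 0, 0], "twist": [0, 0, 0], "hand": 0.6},
    {"xyz": [0, 0, 0], "twist": [0, 0, 0], "hand": 0.6}
  ]
}}

```text
time_s: 16.05
tool_pos: [0.5966, -0.0771, 0.2669]
eef_rot: [1.857, 2.531, 0.001]
ft_force: [-0.3, 0.3, -1.7]
finger_gap: 0.729
grip_force: 22.0
```

```bash
python3 - <<'E'
from h import *
to([.5961,-.0768,.2523])
E
```

```text
tcp [ 0.5966 -0.0771  0.2669] yaw 17.46 toolz [ 1.8e-03 -6.0e-04 -1.0e+00] delta [ 0.0004 -0.0004  0.0146] t 16.05 f [-0.3  0.3 -1.7] gap 0.7288449419805904 grip 21.998804036151114
```

Emit:
{"api": "move_arm", "payload": {
  "moves": [
    {"xyz": [0, 0, 0.002], "twist": [0, 0, 0], "hand": 0.6},
    {"xyz": [0, 0, 0.002], "twist": [0, 0, 0], "hand": 0.6},
    {"xyz": [0, 0, 0.002], "twist": [0, 0, 0], "hand": 0.6},
    {"xyz": [0, 0, 0.002], "twist": [0, 0, 0], "hand": 0.6},
    {"xyz": [0, 0, 0], "twist": [0, 0, 0], "hand": 0.6}
  ]
}}

```text
time_s: 16.55
tool_pos: [0.5961, -0.0773, 0.2574]
eef_rot: [-1.859, -2.532, 0.0]
ft_force: [-1.1, 0.3, -2.3]
finger_gap: 0.733
grip_force: 22.0
```

Emit:
{"api": "move_arm", "payload": {
  "moves": [
    {"xyz": [0, 0, 0.002], "twist": [0, 0, 0], "hand": 0.6},
    {"xyz": [0, 0, 0.001], "twist": [0, 0, 0], "hand": 0.6},
    {"xyz": [0, 0, 0.001], "twist": [0, 0, 0], "hand": 0.6},
    {"xyz": [0, 0, 0], "twist": [0, 0, 0], "hand": 0.6}
  ]
}}

```text
time_s: 16.95
tool_pos: [0.5962, -0.0772, 0.2536]
eef_rot: [-1.859, -2.532, 0.0]
ft_force: [-0.2, -0.0, -1.4]
finger_gap: 0.73
grip_force: 22.0
```

Emit:
{"api": "move_arm", "payload": {
  "moves": [
    {"xyz": [0, 0, 0.001], "twist": [0, 0, 0], "hand": 0.6},
    {"xyz": [0, 0, 0.001], "twist": [0, 0, 0], "hand": 0.6},
    {"xyz": [0, 0, 0], "twist": [0, 0, 0], "hand": 0.6}
  ]
}}

```text
time_s: 17.25
tool_pos: [0.5962, -0.0772, 0.2523]
eef_rot: [1.859, 2.532, 0.0]
ft_force: [-0.8, 0.8, 2.5]
finger_gap: 0.729
grip_force: 22.0
```

Emit:
{"api": "move_arm", "payload": {
  "moves": [
    {"xyz": [0, 0, 0], "twist": [0, 0, 0], "hand": 0.77},
    {"xyz": [0, 0, 0], "twist": [0, 0, 0], "hand": 0.85},
    {"xyz": [0, 0, 0], "twist": [0, 0, 0], "hand": 1},
    {"xyz": [0, 0, 0], "twist": [0, 0, 0], "hand": 1},
    {"xyz": [0, 0, -0.025], "twist": [0, 0, 0], "hand": 1},
    {"xyz": [0, 0, -0.035], "twist": [0, 0, 0], "hand": 1},
    {"xyz": [0, 0, -0.035], "twist": [0, 0, 0], "hand": 1},
    {"xyz": [0, 0, -0.025], "twist": [0, 0, 0], "hand": 1},
    {"xyz": [0.01, -0.034, 0], "twist": [0, 0, 0], "hand": 1},
    {"xyz": [0.01, -0.034, 0], "twist": [0, 0, 0], "hand": 1},
    {"xyz": [0.01, -0.035, 0], "twist": [0, 0, 0], "hand": 1},
    {"xyz": [0.01, -0.035, 0], "twist": [0, 0, 0], "hand": 1}
  ]
}}

```text
time_s: 18.45
tool_pos: [0.4511, -0.0803, 0.3717]
eef_rot: [1.858, 2.533, -0.0]
ft_force: [0.3, 0.6, 0.3]
finger_gap: 0.996
grip_force: 0.0
```

```bash
python3 - <<'E'
from h import *
to([.4515,-.0795,.2085]);snap('scene','s7.png')
s=cv2.imread('pics/s7.png')
cv2.imwrite('pics/c7.png',cv2.resize(s[130:260,200:360],None,fx=3.5,fy=3.5,interpolation=cv2.INTER_CUBIC))
E
```

```text
tcp [ 0.4511 -0.0803  0.3717] yaw 17.46 toolz [ 2.e-04 -2.e-04 -1.e+00] delta [0.0007 0.0006 0.1632] t 18.45 f [0.3 0.6 0.3] gap 0.9962154664473956 grip 0.0
```

View pics/c7.png

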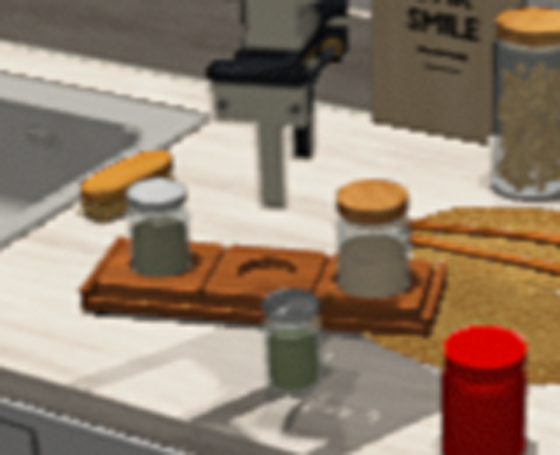

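The large jar is seated upright in the right well at crop (372,240). Now for the small jar at (292,340).

Emit:
{"api": "move_arm", "payload": {
  "moves": [
    {"xyz": [0.001, 0.001, 0.03], "twist": [0, 0, 0], "hand": 1},
    {"xyz": [0, 0, 0.035], "twist": [0, 0, 0], "hand": 1},
    {"xyz": [0, 0, 0.035], "twist": [0, 0, 0], "hand": 1},
    {"xyz": [0, 0, 0.03], "twist": [0, 0, 0], "hand": 1},
    {"xyz": [0, 0, 0.02], "twist": [0, 0, 0], "hand": 1},
    {"xyz": [0, 0, 0.011], "twist": [0, 0, 0], "hand": 1},
    {"xyz": [0, 0, 0], "twist": [0, 0, 0], "hand": 0.65},
    {"xyz": [0, 0, 0], "twist": [0, 0, 0], "hand": 0.6},
    {"xyz": [0, 0, 0], "twist": [0, 0, 0], "hand": 0.4},
    {"xyz": [0, 0, 0], "twist": [0, 0, 0], "hand": 0.4},
    {"xyz": [0, 0, 0], "twist": [0, 0, 0], "hand": 0.4},
    {"xyz": [0, 0, 0], "twist": [0, 0, 0], "hand": 0.4}
  ],
  "newtons": 15
}}

```text
time_s: 19.7
tool_pos: [0.4533, -0.0792, 0.2112]
eef_rot: [1.858, 2.532, 0.0]
ft_force: [-2.1, -1.7, 2.7]
finger_gap: 0.534
grip_force: 1.7
```

```bash
python3 - <<'E'
from h import *
to([.5672,.0153,.35])
E
```

```text
tcp [ 0.4533 -0.0792  0.2112] yaw 17.44 toolz [ 8.e-04 -4.e-04 -1.e+00] delta [ 0.0559  0.1371 -0.1387] t 19.7 f [-2.1 -1.7  2.7] gap 0.5340203839013111 grip 1.7101289721904323
```

Emit:
{"api": "move_arm", "payload": {
  "moves": [
    {"xyz": [0, 0, 0], "twist": [0, 0, 0], "hand": 0.4},
    {"xyz": [0, 0, 0], "twist": [0, 0, 0], "hand": 0.4},
    {"xyz": [0, 0, -0.02], "twist": [0, 0, 0], "hand": 0.4},
    {"xyz": [0, 0, -0.03], "twist": [0, 0, 0], "hand": 0.4},
    {"xyz": [0, 0, -0.03], "twist": [0, 0, 0], "hand": 0.4},
    {"xyz": [0, 0, -0.03], "twist": [0, 0, 0], "hand": 0.4},
    {"xyz": [0.012, 0.03, 0], "twist": [0, 0, 0], "hand": 0.4},
    {"xyz": [0.014, 0.034, 0], "twist": [0, 0, 0], "hand": 0.4},
    {"xyz": [0.015, 0.038, 0], "twist": [0, 0, 0], "hand": 0.4},
    {"xyz": [0.015, 0.035, 0], "twist": [0, 0, 0], "hand": 0.4},
    {"xyz": [0, 0, 0], "twist": [0, 0, 0], "hand": 0.4},
    {"xyz": [0, 0, 0], "twist": [0, 0, 0], "hand": 0.4}
  ]
}}

```text
time_s: 20.9
tool_pos: [0.5669, 0.0159, 0.3196]
eef_rot: [-1.856, -2.533, 0.002]
ft_force: [0.3, -0.9, -1.1]
finger_gap: 0.524
grip_force: 15.0
```

```bash
python3 - <<'E'
from h import *
to([.5672,.0153,.2112+.021]); snap('scene','s8.png')
s=cv2.imread('pics/s8.png')
p=bot.state()['tool_pos'];z=p[2]-.2112
g=cv2.cvtColor(s,cv2.COLOR_BGR2GRAY).astype(int)
for h in(.008,.012,.016):
    q=proj('scene',[p[0],p[1],z+h])[0];x=int(q[0]);print(q, x-14,g[int(round(q[1]))][x-14:x+15].tolist())
cv2.imwrite('pics/c8.png',cv2.resize(s[130:260,200:360],None,fx=3.5,fy=3.5,interpolation=cv2.INTER_CUBIC))
E
```

```text
tcp [0.5669 0.0159 0.3196] yaw 17.55 toolz [-2.3e-03  1.0e-04 -1.0e+00] delta [-0.0007  0.0003  0.0874] t 20.9 f [ 0.3 -0.9 -1.1] gap 0.5237330398959782 grip 14.992388859973289
[274.71584354 183.39650001] 260 [213, 210, 209, 208, 209, 211, 202, 165, 108, 72, 68, 70, 73, 72, 72, 73, 72, 71, 66, 63, 68, 122, 191, 226, 230, 228, 229, 228, 229]
[274.6695923  182.23200217] 260 [209, 210, 210, 210, 211, 213, 203, 163, 102, 71, 70, 75, 71, 76, 73, 74, 72, 72, 68, 62, 71, 126, 197, 229, 230, 228, 228, 227, 228]
[274.62322452 181.0645705 ] 260 [213, 213, 214, 214, 216, 217, 206, 161, 98, 75, 77, 80, 81, 79, 77, 73, 71, 72, 71, 65, 75, 131, 199, 228, 228, 226, 226, 226, 226]
```

View pics/c8.png

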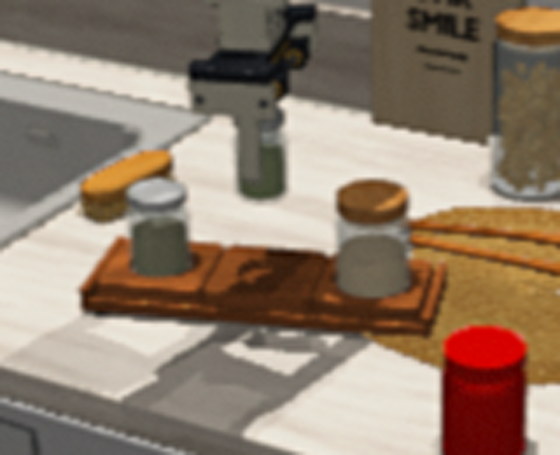

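The small jar hangs upright at crop (262,170), centred within about 1 mm over the centre well. Lowering it.

Emit:
{"api": "move_arm", "payload": {
  "moves": [
    {"xyz": [-0.001, 0, 0.025], "twist": [0, 0, 0], "hand": 0.4},
    {"xyz": [0, 0, 0.022], "twist": [0, 0, 0], "hand": 0.4},
    {"xyz": [0, 0, 0.016], "twist": [0, 0, 0], "hand": 0.4},
    {"xyz": [0, 0, 0.008], "twist": [0, 0, 0], "hand": 0.4},
    {"xyz": [0, 0, 0.002], "twist": [0, 0, 0], "hand": 0.4},
    {"xyz": [0, 0, 0], "twist": [0, 0, 0], "hand": 0.4},
    {"xyz": [0, 0, 0], "twist": [0, 0, 0], "hand": 0.4}
  ]
}}

```text
time_s: 21.65
tool_pos: [0.5676, 0.0141, 0.2487]
eef_rot: [1.859, 2.531, 0.001]
ft_force: [-0.8, 0.6, -1.8]
finger_gap: 0.524
grip_force: 15.0
```

```bash
python3 - <<'E'
from h import *
to([.5672,.0153,.2112+.021])
E
```

```text
tcp [0.5676 0.0141 0.2487] yaw 17.42 toolz [ 1.6e-03 -3.0e-04 -1.0e+00] delta [ 0.0013 -0.0001  0.0165] t 21.65 f [-0.8  0.6 -1.8] gap 0.5244541468087941 grip 14.992422074137721
```

Emit:
{"api": "move_arm", "payload": {
  "moves": [
    {"xyz": [0.001, 0, 0.002], "twist": [0, 0, 0], "hand": 0.4},
    {"xyz": [0, 0, 0.002], "twist": [0, 0, 0], "hand": 0.4},
    {"xyz": [0, 0, 0.002], "twist": [0, 0, 0], "hand": 0.4},
    {"xyz": [0, 0, 0.002], "twist": [0, 0, 0], "hand": 0.4},
    {"xyz": [0, 0, 0.001], "twist": [0, 0, 0], "hand": 0.4},
    {"xyz": [0, 0, 0], "twist": [0, 0, 0], "hand": 0.4}
  ]
}}

```text
time_s: 22.25
tool_pos: [0.5672, 0.0154, 0.2387]
eef_rot: [1.859, 2.532, 0.0]
ft_force: [1.0, 0.2, -2.4]
finger_gap: 0.526
grip_force: 15.0
```

Emit:
{"api": "move_arm", "payload": {
  "moves": [
    {"xyz": [0, 0, 0.002], "twist": [0, 0, 0], "hand": 0.4},
    {"xyz": [0, 0, 0.002], "twist": [0, 0, 0], "hand": 0.4},
    {"xyz": [0, 0, 0.001], "twist": [0, 0, 0], "hand": 0.4},
    {"xyz": [0, 0, 0], "twist": [0, 0, 0], "hand": 0.4}
  ]
}}

```text
time_s: 22.65
tool_pos: [0.5676, 0.0154, 0.2339]
eef_rot: [1.858, 2.531, 0.002]
ft_force: [3.4, 2.4, -1.5]
finger_gap: 0.529
grip_force: 15.0
```

Emit:
{"api": "move_arm", "payload": {
  "moves": [
    {"xyz": [0, 0.001, 0.001], "twist": [0, 0, 0], "hand": 0.4},
    {"xyz": [0, 0, 0.001], "twist": [0, 0, 0], "hand": 0.4},
    {"xyz": [0, 0, 0], "twist": [0, 0, 0], "hand": 0.4}
  ]
}}

```text
time_s: 22.95
tool_pos: [0.568, 0.0156, 0.2322]
eef_rot: [-1.859, -2.533, 0.0]
ft_force: [0.2, 0.6, 5.0]
finger_gap: 0.526
grip_force: 15.0
```

Contact came at the expected seat height (0.2322). Releasing and retreating.

Emit:
{"api": "move_arm", "payload": {
  "moves": [
    {"xyz": [0, 0, 0], "twist": [0, 0, 0], "hand": 0.58},
    {"xyz": [0, 0, 0], "twist": [0, 0, 0], "hand": 0.65},
    {"xyz": [0, 0, 0], "twist": [0, 0, 0], "hand": 0.85},
    {"xyz": [0, 0, 0], "twist": [0, 0, 0], "hand": 1},
    {"xyz": [0, 0, 0], "twist": [0, 0, 0], "hand": 1},
    {"xyz": [0, 0, -0.025], "twist": [0, 0, 0], "hand": 1},
    {"xyz": [0, 0, -0.035], "twist": [0, 0, 0], "hand": 1},
    {"xyz": [0, 0, -0.035], "twist": [0, 0, 0], "hand": 1},
    {"xyz": [0, 0, -0.035], "twist": [0, 0, 0], "hand": 1},
    {"xyz": [0, 0, -0.025], "twist": [0, 0, 0], "hand": 1},
    {"xyz": [0, 0, 0], "twist": [0, 0, 0], "hand": 1}
  ]
}}

```text
time_s: 24.05
tool_pos: [0.5689, 0.0155, 0.3909]
eef_rot: [1.855, 2.527, 0.005]
ft_force: [1.1, -0.6, 0.4]
finger_gap: 1.0
grip_force: 0.0
```

```bash
python3 - <<'E'
from h import *
snap('scene','s9.png')
s=cv2.imread('pics/s9.png')
cv2.imwrite('pics/c9.png',cv2.resize(s[130:290,200:460],None,fx=3,fy=3,interpolation=cv2.INTER_CUBIC))
E
```

```text
(no output)
```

View pics/c9.png

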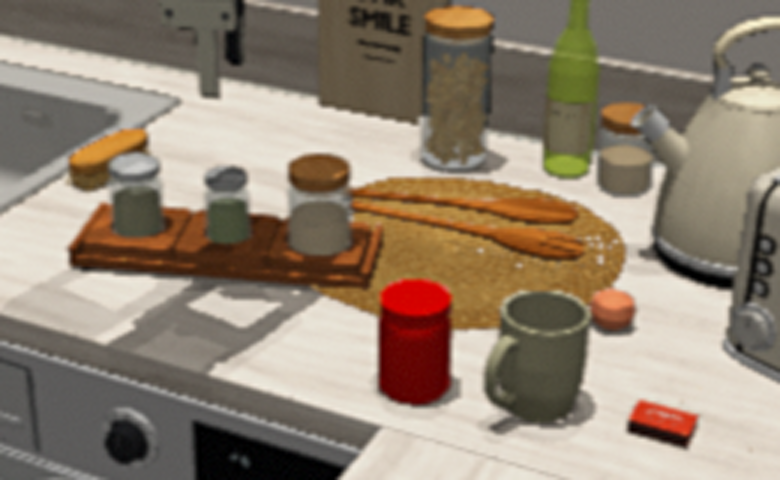

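All three jars stand upright and fully down at (137,200), (228,205) and (320,205). The mug, candle pot, matchbox, brush and red can haven't moved.

```bash
python3 -c "
from station import bot
print(bot.job_done())"
```

```text
the job is handed in; nothing more can be done
None
```

Each jar is now in the well of its own size, upright and fully down. The mug, candle pot, matchbox, brush and red look-alike were left untouched, and the job was handed in at about 24 s.

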